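# Stopper a round flask and hold it down in a sprung reader cradle

### The job

Close the round flask standing in the cork ring with the plain solid stopper from the pocket tray (not one of those with a tube through them), so that its head sits down on the flask's lip. Then lift the flask by its neck, seat it upright in the sprung steel ring of the bench reader, and press it down until the ring is down as far as it goes; the program finishes while the gripper is still holding the flask pressed down. Leave the tubed stoppers in their pockets and do not disturb the jar, the vial or the bottle.

Things in the scene. Friction and masses are not known exactly. Their poses are not given: they have to be found in the camera images.
- tray: fixed white plastic tray, 60 x 190 x 20 mm high, with three through holes (pockets) 20.5 mm wide in a row along its y axis, at y = -62, 0 and +62 mm; origin under its centre, its upper face 20 mm above the origin
- stopper: plain black rubber stopper, 30 mm tall, 12 g: foot 16 mm long tapering from 18.4 mm to 14 mm at its tip, under a cylindrical head 24 mm wide, 14 mm high with a plain flat top. Origin: centre of the foot's tip; z up to the head. Stands upright in one of the pockets (which one varies), the underside of its head on the tray's upper face, all the head proud of it
- tubed_a: a stopper like the plain one but with a steel tube, 8 mm in diameter, standing 26 mm up out of the middle of its head (56 mm tall in all); same origin; stands in another pocket and stays there
- tubed_b: the second tubed stopper, same as tubed_a, in the remaining pocket; stays there
- flask: amber round-bottom flask, 0.2 kg: ball 70 mm wide (centre 35 mm above origin), straight neck 30 mm wide from 67 mm up to the lip at 115 mm. Mouth about 21 mm wide, 25 mm deep; with the stopper fully in, the stopper's origin is 99 mm above the flask's. Origin: bottom of the ball; z up the neck. At the start upright, loose in the cork ring, its bottom about 20 mm above the bench
- flask_lip (a point): centre of the flask's mouth, level with the lip
- cork_ring: fixed cork ring on the bench that carries the flask at the start: 96 mm outer and about 50 mm inner diameter, 30 mm high; origin under its centre
- cradle: fixed white bench reader, 130 x 130 x 28 mm high, with the sprung steel ring above it, guided by three upright pins (on a circle of 47 mm radius; their tops 66 mm above the bench); origin under its centre, on the ring's axis. It stands on the bench to the left or right of the cork ring
- cradle_ring_top (a point): centre of the ring's upper face, on its axis; moves with the ring: 56 mm above the bench at rest, 42 mm fully down. Ring 12 mm high, 72 mm outer, about 48 mm inner diameter; the flask's ball rests on its inner upper edge, the flask's origin then about 9.5 mm below this point
- cradle_ring (a joint): how far the sprung ring is pressed down, m: 0 at rest (up), 0.014 at its stop. The springs push back with 3.5 N at the start of travel, rising to 11.5 N at the stop; the flask's own weight does not move it
- jar: small closed jar, 42 mm in diameter and 55 mm high, beyond the work; leave alone; origin under its centre
- vial: small closed bottle, 36 mm in diameter and 60 mm high, beyond the work; leave alone; origin under its centre
- brown_bottle: amber bottle, 60 mm in diameter and 120 mm high, at the right end of the work; leave alone; origin under its centre
Not all that is in view belongs to the job. Leave any blue or red look-alike of the flask alone.

How it is judged:
On the way, in this order (a step that is already met when the one before it is completed fails the run):
1. the plain stopper is in the flask's mouth, its head on the lip (z of stopper in the frame of flask between 0.09 and 0.1025 m and x of stopper in the frame of flask between -0.005 and 0.005 m and y of stopper in the frame of flask between -0.005 and 0.005 m and angle between the z axis of stopper and the z axis of flask, either way round below 0.2 rad), for 0.2 s.
2. the stoppered flask stands upright in the sprung ring (all of step 1 and horizontal distance between flask and cradle_ring_top below 0.008 m and z of flask in the frame of cradle_ring_top below -0.005 m and angle between flask's own z axis and vertical below 0.2 rad), for 0.1 s.
At the end, for the whole second after the job is handed in: Fingers hold the flask (over 3 N); it presses the ring at least 11.2 of 14 mm down (over 6 N), the robot not touching the reader; flask within 8 mm of the ring axis, within 0.2 rad of upright, still; plain stopper in its mouth, head within 3.5 mm of the lip, straight within 0.2 rad (all of step 2 and value of joint cradle_ring above 0.0112 m and contact force between flask and cradle above 6 N and (contact force between the fingers and flask above 3 N or contact force between the fingers and stopper above 3 N) and contact force between each of the arm, the fingers and cradle below 1 N and linear speed of flask below 0.03 m/s); the arm keeps its last pose, push and grip.
It fails at once if a tubed stopper was taken out of or knocked from its pocket (distance of any of tubed_a, tubed_b from where it was at the start of the episode above 0.015 m).
It fails at once if the jar, the vial or the bottle was disturbed (distance of any of jar, vial, brown_bottle from where it was at the start of the episode above 0.03 m).
It fails at once if the flask was tipped over (angle between flask's own z axis and vertical above 0.9 rad).
It also fails if it takes over 48 s, if anything falls off the work surface, if the arm or the gripper's body presses on something with over 40 N, if the wrist force passes 120 N, or if a joint passes its speed limit or range.

### The arm

A 6-joint arm with a two-finger parallel gripper is mounted at the origin on the work surface. World frame = base frame: x ahead of the robot, y to its left, z up, the work surface at z = 0. Lengths are in m, angles in rad, forces in N, time in s.
With the tool pointing down it reaches from about 0.4 to 0.825 m from the base axis. Payload 7 kg.
Tool frame: the origin (TCP) lies at the very end of the fingers, on their centre line; the grasp point (between the pads) lies 19 mm behind it; y points along the fingers, z is the direction in which the jaws open and shut, and the axes are right-handed (so a half turn about y gives the same grasp; the last joint's range is limited). The gripper opens to 85 mm and grips with 20 to 120 N. Pads are 22 mm wide; open, the fingers measure 114 mm over their backs; the gripper's body (76 mm by 85 mm) begins 54 mm behind the grasp point. The pads swing forward as they close: fully open they stand 13 mm farther back than shut.
Start: joints at [-0.872, 0.359, 0.012, 0, -1.224, -0.288], TCP at [0.27, -0.619, 0.231] pointing down, gripper open.
Joint ranges: [-3.07, 3.07], [-1.43, 2.12], [-1.02, 1.25], [-3.03, 1.67], [-3.05, -0], [-3.03, 3.03]. Speed limits (rad/s): [2.39, 2.39, 3.01, 3.14, 3.14, 3.14].

### API

Orientations are given as a 3x3 rotation matrix whose columns are the frame's x, y, z axes.
In Python, from plant import env gives the robot as it stands. The module is installed in compiled form; this text tells all that it offers.
- The arm moves only by the tool drive_tool, never from a script. Its argument "rows" is text: rows parted by semicolons, each of 7 numbers parted by spaces: the shift along the world's x, y, z each as a share of 0.5 m, from -1 to 1, then the turn, a rotation vector about the world's x, y, z each as a share of 2 rad, from -1 to 1, then the opening in per cent of the stroke, from 0 (shut) to 100 (fully open). In form: tx ty tz wx wy wz claw; .... A call has 1 to 8 rows; each row is the pose to reach, as a shift and turn from the pose commanded when the call began; what a row does not reach only later rows make up. A row lasts 1/8 s, in which the tool goes at most 62.5 mm and 10.7 degrees, less where a joint would pass 70% of its speed; a pose out of reach is approached as far as the arm can. A call with a number of a shift or a turn outside -1 to 1 is refused whole. A call with a gripper value outside its range is refused whole. The fingers move at their own pace and stop on an object; "squeeze" is the grip in N (left out, the last holds). Time passes only in rows, so rows that repeat a pose let the fingers close. It gives the time, the measured TCP pose, the force and the opening at its end, in the units of the state.
- env.get_obs(): the state, without advancing time (a new reading comes with each control period).
- env.capture(name): name is "side" or "top"; returns a dict with "color" (400x640x3 uint8, red, green, blue), "fx", "fy", "cx", "cy" (pixels), "k1" (the pictures are not rectified: a ray, as slopes to the right and down, at radius r is drawn at 1 + k1 r^2 times it, then the intrinsics apply), "R" (3x3) and "t" (3): a world point X has camera coordinates R X + t. Camera axes: x right, y down, z forward; pixel columns grow to the right and rows downward; lengths in m; the calibration is good to about 2 mm. A picture is of the moment at which its call begins. There is no depth.
- env.close_job(): hands the job in, once; it reports no verdict.
The state is a dict: "t": time; "qpos": joint angles; "dq": joint speeds; "effort": joint torques, N m; "tcp_pos": TCP position; "tool_rot": TCP orientation; "contact_force": force on the tool from outside, world axes, zero at the start; "moment": the same for the moment, N m; "grip_width": opening from 0.0 (shut) to 1.0 (fully open).
Only numpy, scipy, OpenCV 4.12 (cv2) and the standard library are available. Lean on these libraries where they do the work, as an engineer would, in place of code of your own. Each camera call takes 0.05 s, during which the arm holds its last target. There are 200 camera calls.

## Working session

There is one attempt and no reset: what is moved stays moved. The work goes in short steps, Python scripts to look and compute and a tool call to move; the robot and the scene stay as the last step left them, time stands still between calls to the robot, and variables do not carry over. Pictures are saved under pics/ and viewed, about 8 in all and at most 12, crops included, and the job is handed in when it is done.

Besides the shell and the picture viewer there is one more tool, called after "Emit:" as name(argument=value, ...) on one line, values as JSON. drive_tool: Moves the arm, as the interface text tells. Shift numbers are shares of 0.5 m and turn numbers shares of 2 rad, none past 1 either way. Its arguments: {"type":"object","properties":{"rows":{"type":"string"},"squeeze":{"type":"number"}},"required":["rows"]}

```bash
mkdir -p pics; cat > h.py <<'E'
import numpy as np, cv2
from plant import env
def ray(c,u,v):
    x,y=(u-c["cx"])/c["fx"],(v-c["cy"])/c["fy"]
    K=np.eye(3); p=cv2.undistortPoints(np.array([[[x,y]]],float),K,np.array([c["k1"],0,0,0.]))[0,0]
    R=np.array(c["R"]); t=np.array(c["t"])
    d=R.T@np.array([p[0],p[1],1]); return -R.T@t, d/np.linalg.norm(d)
def onz(c,u,v,z):
    o,d=ray(c,u,v); return o+d*(z-o[2])/d[2]
def tri(r1,r2):
    (o1,d1),(o2,d2)=r1,r2
    A=np.stack([d1,-d2],1); s=np.linalg.lstsq(A,o2-o1,rcond=None)[0]
    p,q=o1+d1*s[0],o2+d2*s[1]; return (p+q)/2,np.linalg.norm(p-q)
def proj(c,X):
    p=np.array(c["R"])@X+np.array(c["t"]); x,y=p[0]/p[2],p[1]/p[2]; f=1+c["k1"]*(x*x+y*y)
    return c["fx"]*x*f+c["cx"],c["fy"]*y*f+c["cy"]
def snap(n,f):
    c=env.capture(n); cv2.imwrite(f,c["color"][:,:,::-1]); return c
E
python3 - <<'E'
from h import *
import pickle
for n in("side","top"):
    c=snap(n,f"pics/{n}0.png"); pickle.dump(c,open(n+"0.pkl","wb"))
    print(n,c["fx"],c["cx"],c["cy"],c["k1"],-np.array(c["R"]).T@c["t"],np.round(c["R"],3).tolist())
o=env.get_obs();print(o)
a=cv2.imread("pics/side0.png");b=cv2.imread("pics/top0.png")
E
```

```text
side 506.55189380363197 306.4573494803164 197.44645125408914 -0.01574525138248012 [ 1.25020134 -0.78603551  1.08675154] [[0.735, 0.678, 0.001], [0.476, -0.514, -0.714], [-0.484, 0.525, -0.7]]
top 384.99528441080594 317.2837022650875 197.52884719430108 -0.06513820939851825 [ 0.54061924 -0.04581498  1.18326876] [[0.02, -1.0, 0.014], [-0.998, -0.021, -0.052], [0.052, -0.013, -0.999]]
{'t': 0.1, 'qpos': array([-8.71906694e-01,  3.59264008e-01,  1.11673900e-02, -3.17888945e-04,
       -1.22411970e+00, -2.88101578e-01]), 'dq': array([-0.00029436, -0.00102863,  0.00326928,  0.00354911,  0.00024007,
        0.00081427]), 'effort': array([-1.73893157e-03, -5.84764338e+01,  2.94108582e+01,  6.95445165e+00,
       -3.13651821e-03,  3.32322543e-07]), 'tcp_pos': array([ 0.26935493, -0.61845619,  0.23049621]), 'tool_rot': array([[ 9.16849583e-01, -6.84684764e-04, -3.99232229e-01],
       [ 3.99232799e-01,  1.27942639e-03,  9.16848698e-01],
       [-1.16964085e-04, -9.99998947e-01,  1.44639017e-03]]), 'contact_force': array([-0.02317697,  0.37625664,  0.27590005]), 'moment': array([-0.05241271, -0.03484362,  0.0316814 ]), 'grip_width': 0.9996717121238295}
```

View pics/side0.png

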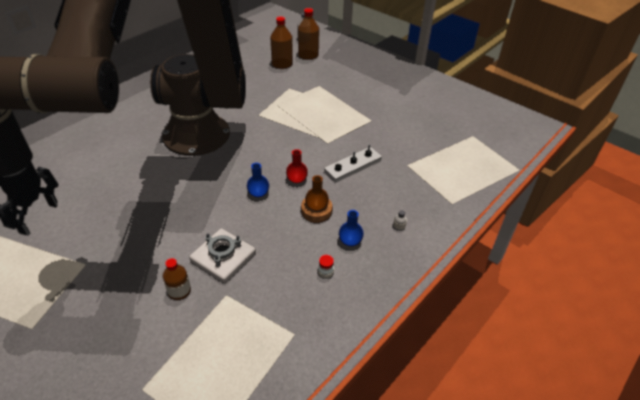

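View pics/top0.png

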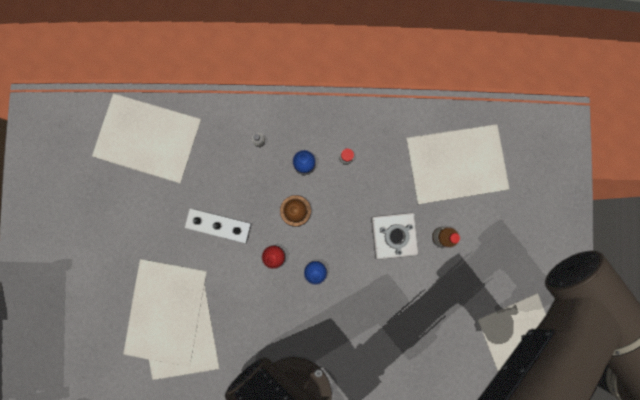

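Side view: amber flask in its ring at (317,200), tray at (353,163), reader at (223,252). Top view: flask (296,211), tray stoppers at (197,221), (217,226), (237,230), reader (396,236). Stopper candidates in the side view are (338,168), (353,160) and (368,152). A close crop follows.

```bash
python3 - <<'E'
import cv2,numpy as np
a=cv2.imread("pics/side0.png");b=cv2.imread("pics/top0.png")
R=lambda i,x,y,w,h:cv2.resize(i[y:y+h,x:x+w],(400,300),interpolation=cv2.INTER_CUBIC)
m=np.vstack([np.hstack([R(a,320,135,80,60),R(b,178,200,80,60)]),np.hstack([R(a,280,165,80,60),R(b,256,181,80,60)])])
cv2.imwrite("pics/crop1.png",m)
E
```

```text
(no output)
```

View pics/crop1.png

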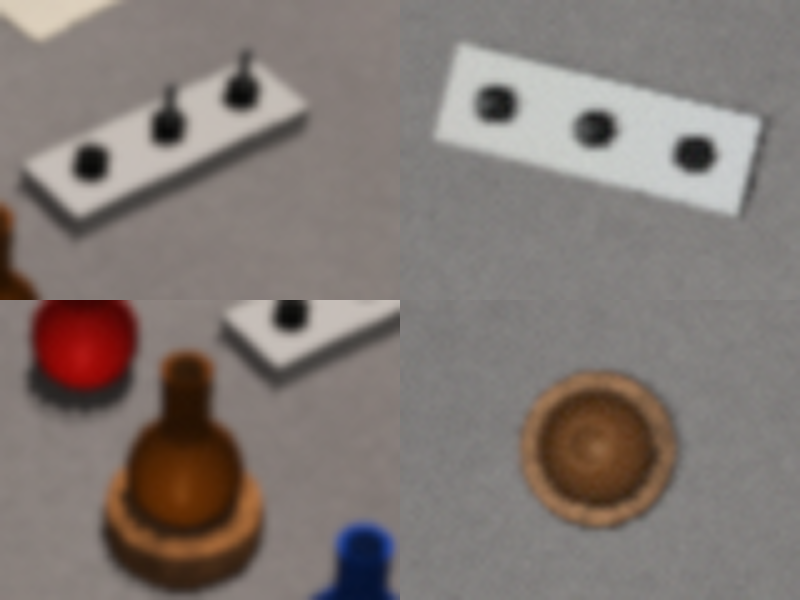

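Plain stopper is the one at side (338,168), top (237,230). The other two show tubes. Measuring now.

```bash
cat > m.py <<'E'
from h import *
import pickle
def comp(mask,x,y,w,h):
    m=np.zeros_like(mask); m[y:y+h,x:x+w]=mask[y:y+h,x:x+w]
    n,l,s,c=cv2.connectedComponentsWithStats(m.astype(np.uint8)); k=1+np.argmax(s[1:,4]); return (l==k),c[k],s[k]
if __name__=="__main__":
    S=pickle.load(open("side0.pkl","rb"));T=pickle.load(open("top0.pkl","rb"))
    gs=S["color"].max(2).astype(int);gt=T["color"].max(2).astype(int)
    # tray / reader white rects
    for nm,bs,bt,z in(("tray",(320,145,64,38),(182,205,70,40),.02),("reader",(187,225,72,56),(368,208,52,55),.028)):
        for c,g,b in((S,gs,bs),(T,gt,bt)):
            x,y,w,h=b; sub=g[y:y+h,x:x+w]; thr=150 if c is S else 175
            m,_,s=comp(g>thr,*b); hull=cv2.convexHull(np.argwhere(m)[:,::-1].astype(np.int32))
            P=np.array([onz(c,u,v,z)[:2] for u,v in hull[:,0]],np.float32)
            r=cv2.minAreaRect(P*1000); print(nm,s[4],np.round(r[0],1),np.round(r[1],1),round(r[2],1))
    # stopper blobs (dark)
    d={}
    for k,(bs,bt) in {"plain":((331,160,15,16),(230,223,15,15)),"mid":((346,154,15,12),(210,219,15,15)),"far":((361,147,15,12),(190,214,15,15))}.items():
        _,p,_=comp(gs<75,*bs);_,q,_=comp(gt<85,*bt)
        X,e=tri(ray(S,*p),ray(T,*q)); print(k,p.round(1),q.round(1),(X*1000).round(1),"gap",round(e*1000,1))
    # cork ring (top view) ellipse, ball
    rgb=T["color"].astype(int); m,c0,s=comp((rgb[...,0]-rgb[...,2])>35,270,185,50,52)
    el=cv2.fitEllipse(max(cv2.findContours(m.astype(np.uint8),0,1)[0],key=len)); print("cork",el,(onz(T,*el[0],.03)*1000).round(1))
    rgb=S["color"].astype(int); m,c0,s=comp((rgb[...,0]-rgb[...,2])>12,295,170,42,55)
    print("flask side rows", [(y,np.where(m[y])[0][[0,-1]].tolist()) for y in range(s[1],s[1]+s[3],2)])
E
python3 m.py
python3 - <<'E'
import cv2,numpy as np
a=cv2.imread("pics/side0.png");b=cv2.imread("pics/top0.png")
R=lambda i,x,y,w,h:cv2.resize(i[y:y+h,x:x+w],(400,300),interpolation=cv2.INTER_CUBIC)
cv2.imwrite("pics/crop2.png",np.hstack([R(a,183,225,80,60),R(b,356,206,80,60)]))
E
```

```text
tray 536 [510.  240.7] [192.4  62.9] 76.8
tray 975 [510.9 240.2] [188.   58.3] 77.3
reader 900 [ 491.7 -300.2] [129.1 127.5] 7.8
reader 728 [ 491.3 -297.3] [121.6 122.4] 6.6
plain [337.7 167.4] [236.4 230.4] [497.  179.4  23.9] gap 1.3
mid [353.  159.7] [216.9 225.4] [511.2 238.1  27.8] gap 0.2
far [367.9 152.7] [197.1 220.5] [524.8 298.6  27.8] gap 0.2
cork ((294.9831848144531, 210.30101013183594), (29.642107009887695, 30.055625915527344), 82.7391586303711) [561.3   5.   30. ]
flask side rows [(170, [295, 322]), (172, [295, 321]), (174, [295, 321]), (176, [295, 324]), (178, [295, 325]), (180, [295, 325]), (182, [295, 329]), (184, [310, 326]), (186, [308, 324]), (188, [306, 325]), (190, [302, 330]), (192, [300, 336]), (194, [298, 334]), (196, [295, 329]), (198, [297, 332]), (200, [296, 333]), (202, [295, 336]), (204, [296, 335]), (206, [296, 334]), (208, [297, 334]), (210, [295, 334]), (212, [295, 333]), (214, [295, 336]), (216, [302, 331]), (218, [304, 330]), (220, [306, 327]), (222, [310, 322])]
```

View pics/crop2.png

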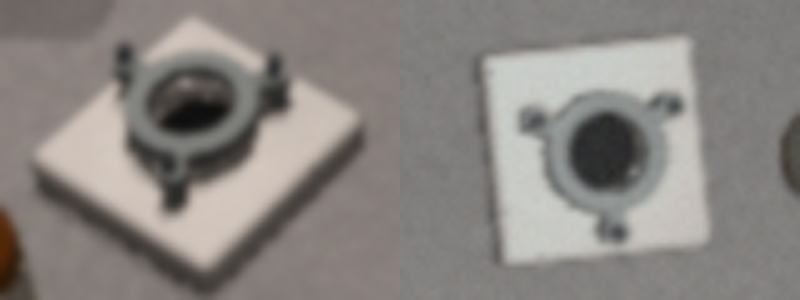

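The reader crop shows the ring's upper face, centred about side (220.9,245.4) and top (396.8,235.8), with pins at three sides.

```bash
python3 - <<'E'
from m import *
S=pickle.load(open("side0.pkl","rb"));T=pickle.load(open("top0.pkl","rb"))
for n,p,q,z in(("ring",(220.9,245.4),(396.8,235.8),.056),("lip",(317,177.8),(295,209.8),.135)):
    X,e=tri(ray(S,*p),ray(T,*q)); print(n,(X*1000).round(1),round(e*1000,1),(onz(S,*p,z)*1000).round(1),(onz(T,*q,z)*1000).round(1))
print([np.round(proj(c,np.array([.5613,.005,.135])),1) for c in(S,T)])
R0=np.array(env.get_obs()["tool_rot"]); a=np.arctan2(R0[1,2],R0[0,2]); print("jaw dir deg",np.degrees(a))
E
```

```text
ring [ 491.4 -297.9   50.3] 0.9 [ 495.2 -300.8   56. ] [ 492.  -296.3   56. ]
lip [562.1   1.5 137.5] 3.6 [561.5   4.9 135. ] [5.608e+02 4.000e-01 1.350e+02]
[array([317. , 177.8]), array([293.3, 209.6])]
jaw dir deg 113.5302162786889
```

Emit:
drive_tool(rows="0.28 0.96 0 0 0 0.467 50;0.28 0.96 0 0 0 0.467 50;0.28 0.96 0 0 0 0.467 50;0.28 0.96 0 0 0 0.467 50;0.28 0.96 0 0 0 0.467 50;0.28 0.96 0 0 0 0.467 50;0.28 0.96 0 0 0 0.467 50;0.28 0.96 0 0 0 0.467 50", squeeze=30)

```text
t: 1.1
tcp_pos: [0.4095, -0.1369, 0.2314]
tool_rot: [[0.224, 0.001, -0.975], [0.975, 0.0, 0.224], [0.0, -1.0, -0.001]]
contact_force: [1.5, -0.6, -0.1]
grip_width: 0.499
```

Emit:
drive_tool(rows="0.174 0.634 0 0 0 0 50;0.174 0.634 0 0 0 0 50;0.174 0.634 0 0 0 0 50;0.174 0.634 0 0 0 0 50;0.174 0.634 0 0 0 0 50;0.174 0.634 0 0 0 0 50;0.174 0.634 -0.2 0 0 0 50;0.174 0.634 -0.3 0 0 0 50")

```text
t: 2.1
tcp_pos: [0.4965, 0.1782, 0.1053]
tool_rot: [[0.224, 0.001, -0.975], [0.975, 0.001, 0.224], [0.002, -1.0, -0.001]]
contact_force: [0.4, 0.0, -1.1]
grip_width: 0.501
```

```bash
python3 - <<'E'
from m import *
for n in("side","top"):
    c=snap(n,f"pics/{n}1.png"); pickle.dump(c,open(n+"1.pkl","wb"))
o=env.get_obs();print(o["tcp_pos"])
a=cv2.imread("pics/side1.png");b=cv2.imread("pics/top1.png")
R=lambda i,x,y,w,h:cv2.resize(i[y:y+h,x:x+w],(400,300),interpolation=cv2.INTER_CUBIC)
cv2.imwrite("pics/crop3.png",np.hstack([R(a,300,115,100,75),R(b,187,190,100,75)]))
E
```

```text
[0.49224736 0.17487662 0.1004676 ]
```

View pics/crop3.png

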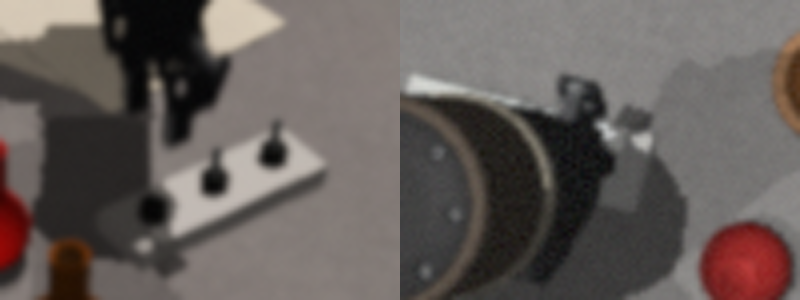

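Emit:
drive_tool(rows="0 0 0 0 0 0 50;0 0 0 0 0 0 50")

```text
t: 2.45
tcp_pos: [0.4982, 0.179, 0.1091]
tool_rot: [[0.224, 0.004, -0.975], [0.975, 0.002, 0.224], [0.003, -1.0, -0.003]]
contact_force: [0.5, -0.5, -0.1]
grip_width: 0.502
```

```bash
python3 - <<'E'
from h import *
for i in range(4):
    o=env.get_obs();print(o["t"],o["tcp_pos"].round(4),o["qpos"].round(4)); env.capture("side")
E
```

```text
2.45 [0.4982 0.179  0.1091] [ 7.162e-01  2.341e-01 -4.744e-01  7.000e-04 -8.579e-01 -9.426e-01]
2.5 [0.498 0.179 0.109] [ 7.163e-01  2.339e-01 -4.749e-01  6.000e-04 -8.574e-01 -9.426e-01]
2.55 [0.4977 0.1789 0.1087] [ 7.164e-01  2.342e-01 -4.755e-01  4.000e-04 -8.570e-01 -9.426e-01]
2.6 [0.4975 0.1788 0.1083] [ 7.164e-01  2.345e-01 -4.760e-01  2.000e-04 -8.567e-01 -9.426e-01]
```

Emit:
drive_tool(rows="0 0.003 -0.04 0 0 0 50;0 0.003 -0.08 0 0 0 50;0 0.003 -0.115 0 0 0 50;0 0.003 -0.14 0 0 0 50;0 0.003 -0.155 0 0 0 50;0 0.003 -0.162 0 0 0 50;0 0.003 -0.164 0 0 0 50;0 0.003 -0.164 0 0 0 50")

```text
t: 3.65
tcp_pos: [0.4967, 0.1798, 0.0246]
tool_rot: [[0.224, 0.0, -0.975], [0.975, 0.0, 0.224], [0.0, -1.0, -0.0]]
contact_force: [-0.5, -0.3, 0.5]
grip_width: 0.501
```

Right on target. Closing.

Emit:
drive_tool(rows="0 0 0 0 0 0 0;0 0 0 0 0 0 0;0 0 0 0 0 0 0;0 0 0 0 0 0 0;0 0 0 0 0 0 0", squeeze=30)

```text
t: 4.28
tcp_pos: [0.4967, 0.1798, 0.0247]
tool_rot: [[0.224, 0.001, -0.975], [0.975, 0.0, 0.224], [0.0, -1.0, -0.0]]
contact_force: [-1.1, 0.2, 5.7]
grip_width: 0.261
```

Emit:
drive_tool(rows="0 0 0.02 0 0 0 0;0 0 0.06 0 0 0 0;0 0 0.12 0 0 0 0;0 0 0.2 0 0 0 0;0 0 0.28 0 0 0 0;0 0 0.33 0 0 0 0;0 0 0.35 0 0 0 0")

```text
t: 5.15
tcp_pos: [0.4969, 0.18, 0.2012]
tool_rot: [[0.224, 0.002, -0.975], [0.975, 0.002, 0.224], [0.002, -1.0, -0.002]]
contact_force: [0.0, 0.2, -0.8]
grip_width: 0.262
```

Emit:
drive_tool(rows="0.03 -0.08 0 0 0 0 0;0.06 -0.16 0 0 0 0 0;0.09 -0.24 0 0 0 0 0;0.115 -0.31 0 0 0 0 0;0.127 -0.34 0 0 0 0 0;0.129 -0.35 0 0 0 0 0;0.129 -0.35 0 0 0 0 0;0.129 -0.35 0 0 0 0 0")

```text
t: 6.15
tcp_pos: [0.5608, 0.0056, 0.1993]
tool_rot: [[0.223, 0.0, -0.975], [0.975, 0.0, 0.223], [0.0, -1.0, -0.0]]
contact_force: [0.2, 0.2, -0.0]
grip_width: 0.261
```

```bash
cat > look.py <<'E'
import sys
from m import *
k=sys.argv[1]; bs=tuple(map(int,sys.argv[2].split(",")));bt=tuple(map(int,sys.argv[3].split(",")))
I=[]
for n,b in(("side",bs),("top",bt)):
    c=snap(n,f"pics/{n}{k}.png"); pickle.dump(c,open(n+k+".pkl","wb"))
    x,y,w=b; h=w*3//4; I.append(cv2.resize(cv2.imread(f"pics/{n}{k}.png")[y:y+h,x:x+w],(400,300),interpolation=cv2.INTER_CUBIC))
cv2.imwrite(f"pics/crop_{k}.png",np.hstack(I)); o=env.get_obs();print(o["t"],o["tcp_pos"].round(4),o["contact_force"].round(1),o["grip_width"])
E
python3 look.py 2 277,135,80 256,181,80
```

```text
6.25 [0.5609 0.0055 0.1994] [0.3 0.3 0.4] 0.2597179504751783
```

View pics/crop_2.png

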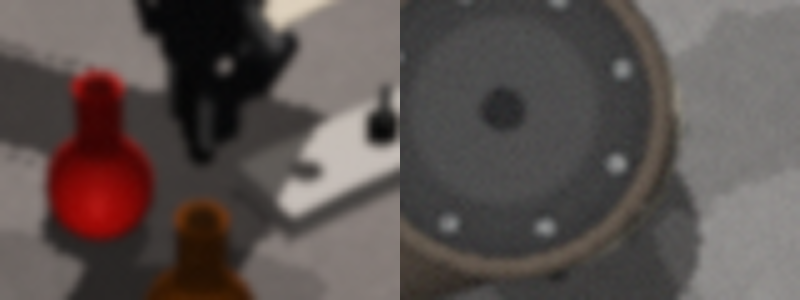

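Emit:
drive_tool(rows="0.001 -0.001 -0.02 0 0 0 0;0.001 -0.001 -0.04 0 0 0 0;0.001 -0.001 -0.06 0 0 0 0;0.001 -0.001 -0.075 0 0 0 0;0.001 -0.001 -0.085 0 0 0 0;0.001 -0.001 -0.095 0 0 0 0;0.001 -0.001 -0.1 0 0 0 0;0.001 -0.001 -0.1 0 0 0 0")

```text
t: 7.25
tcp_pos: [0.5615, 0.0042, 0.1493]
tool_rot: [[0.224, -0.0, -0.975], [0.975, -0.0, 0.224], [-0.0, -1.0, 0.0]]
contact_force: [-0.2, 0.3, -0.2]
grip_width: 0.259
```

```bash
python3 look.py 3 277,135,80 256,181,80
```

```text
7.35 [0.5617 0.0042 0.1495] [-0.7 -0.8 -0.4] 0.25720982185673535
```

View pics/crop_3.png

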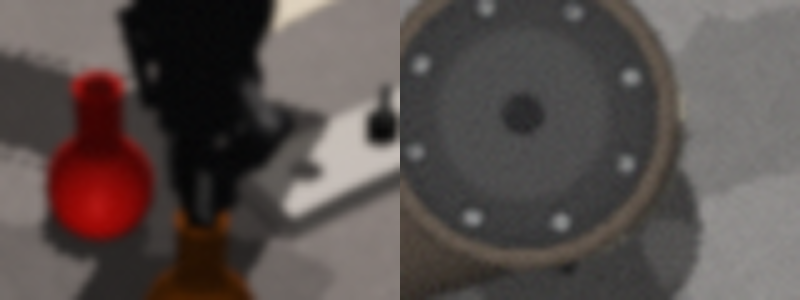

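The foot looks inside the mouth (side pixel ~ (317.5,178)) and there is no contact force. Continuing down.

Emit:
drive_tool(rows="0 0.001 -0.006 0 0 0 0;0 0.001 -0.012 0 0 0 0;0 0.001 -0.016 0 0 0 0;0 0.001 -0.018 0 0 0 0;0 0.001 -0.019 0 0 0 0;0 0.001 -0.019 0 0 0 0")

```text
t: 8.1
tcp_pos: [0.5616, 0.0047, 0.1398]
tool_rot: [[0.224, 0.0, -0.975], [0.975, -0.0, 0.224], [-0.0, -1.0, -0.0]]
contact_force: [1.4, 0.1, -0.4]
grip_width: 0.258
```

Emit:
drive_tool(rows="0 0 -0.002 0 0 0 0;0 0 -0.004 0 0 0 0;0 0 -0.005 0 0 0 0;0 0 -0.005 0 0 0 0")

```text
t: 8.6
tcp_pos: [0.5624, 0.0047, 0.1386]
tool_rot: [[0.224, 0.002, -0.975], [0.975, -0.0, 0.224], [0.0, -1.0, -0.002]]
contact_force: [-2.2, -0.8, 8.2]
grip_width: 0.262
```

Emit:
drive_tool(rows="0 0 0.002 0 0 0 60;0 0 0.002 0 0 0 60;0 0 0.002 0 0 0 60;0 0 0.002 0 0 0 60;0 0 -0.02 0 0 0 60;0 0 -0.045 0 0 0 60;0 0 -0.07 0 0 0 60;0 0 -0.076 0 0 0 60")

```text
t: 9.6
tcp_pos: [0.5607, 0.0044, 0.0978]
tool_rot: [[0.224, -0.002, -0.975], [0.975, -0.001, 0.224], [-0.001, -1.0, 0.002]]
contact_force: [0.4, 0.3, 0.6]
grip_width: 0.599
```

Emit:
drive_tool(rows="0 0 -0.002 0 0 0 60;0 0 -0.002 0 0 0 60;0 0 -0.002 0 0 0 60")

```text
t: 9.98
tcp_pos: [0.5618, 0.0048, 0.0987]
tool_rot: [[0.224, 0.001, -0.975], [0.975, 0.0, 0.224], [0.0, -1.0, -0.001]]
contact_force: [-0.4, -0.1, -0.6]
grip_width: 0.603
```

```bash
python3 look.py 4 277,135,80 256,181,80
```

```text
10.075 [0.5617 0.0047 0.0987] [ 0.4  0.  -0.1] 0.5988566827778892
```

View pics/crop_4.png

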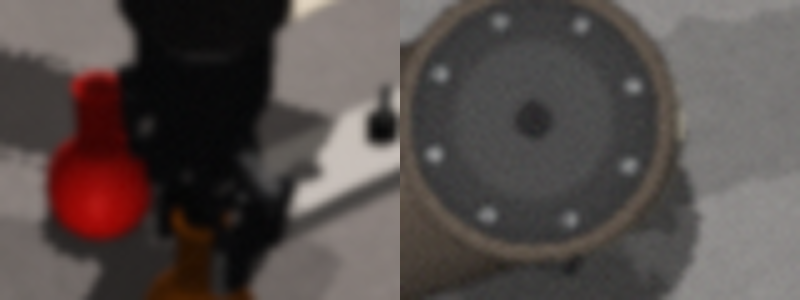

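The head sits between the fingers above the lip at crop (205,212). Gripping the neck.

Emit:
drive_tool(rows="0 0 0 0 0 0 0;0 0 0 0 0 0 0;0 0 0 0 0 0 0;0 0 0 0 0 0 0;0 0 0 0 0 0 0", squeeze=70)

```text
t: 10.7
tcp_pos: [0.5618, 0.0047, 0.0986]
tool_rot: [[0.224, 0.001, -0.975], [0.975, 0.0, 0.224], [0.0, -1.0, -0.001]]
contact_force: [-0.9, -0.7, 4.7]
grip_width: 0.337
```

Emit:
drive_tool(rows="0 0 0.01 0 0 0 0;0 0 0.03 0 0 0 0;0 0 0.06 0 0 0 0;0 0 0.1 0 0 0 0;0 0 0.14 0 0 0 0;0 0 0.17 0 0 0 0;0 0 0.18 0 0 0 0;0 0 0.18 0 0 0 0")

```text
t: 11.7
tcp_pos: [0.5614, 0.0047, 0.1884]
tool_rot: [[0.224, 0.0, -0.975], [0.975, 0.0, 0.224], [0.0, -1.0, -0.0]]
contact_force: [0.7, -0.1, -3.5]
grip_width: 0.333
```

Emit:
drive_tool(rows="-0.01 -0.04 0 0 0 0 0;-0.03 -0.12 0 0 0 0 0;-0.05 -0.22 0 0 0 0 0;-0.073 -0.32 0 0 0 0 0;-0.096 -0.42 0 0 0 0 0;-0.117 -0.51 0 0 0 0 0;-0.131 -0.57 0 0 0 0 0;-0.137 -0.6 0 0 0 0 0")

```text
t: 12.7
tcp_pos: [0.4914, -0.2972, 0.1874]
tool_rot: [[0.226, -0.002, -0.974], [0.974, 0.0, 0.226], [0.0, -1.0, 0.002]]
contact_force: [-0.2, 0.8, -2.2]
grip_width: 0.333
```

Emit:
drive_tool(rows="-0.002 -0.006 0 0 0 0 0;-0.002 -0.006 0 0 0 0 0;-0.002 -0.006 0 0 0 0 0;-0.002 -0.006 0 0 0 0 0;-0.002 -0.006 0 0 0 0 0")

```text
t: 13.32
tcp_pos: [0.4923, -0.2979, 0.1884]
tool_rot: [[0.223, 0.0, -0.975], [0.975, -0.0, 0.223], [0.0, -1.0, -0.0]]
contact_force: [-0.1, 0.1, -2.4]
grip_width: 0.334
```

```bash
python3 look.py 5 170,190,100 346,186,100
```

```text
13.425 [ 0.4921 -0.2981  0.1883] [-0.2 -0.1 -2.2] 0.33427159068578444
```

View pics/crop_5.png

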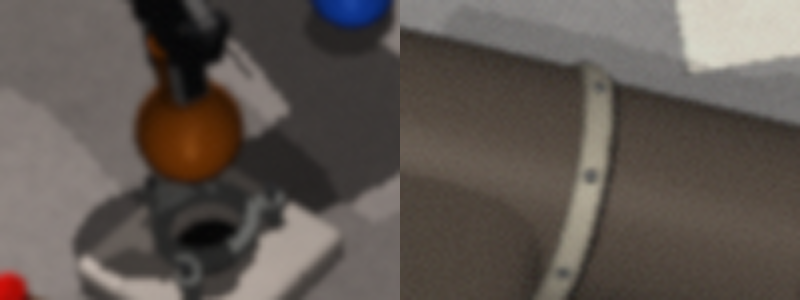

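```bash
python3 - <<'E'
from m import *
c=pickle.load(open("side5.pkl","rb"))
rgb=c["color"].astype(int); m,p,s=comp((rgb[...,0]-rgb[...,2])>30,200,209,35,28)
r=[(y,np.where(m[y])[0][[0,-1]].tolist()) for y in range(s[1],s[1]+s[3],2)]; print(p,s,r)
(cx,cy),rad=cv2.minEnclosingCircle(np.argwhere(m)[:,::-1].astype(np.float32).copy()); print(cx,cy,rad)
for z in (.14,.145,.15): print(z,proj(c,np.array([.4921,-.2981,z])),(onz(c,cx,cy,z)*1000).round(1))
print("ring",proj(c,np.array([.4921,-.2981,.056])))
g=c["color"].max(2); x=[170+207/4-.4,190+225/4-.4]; print(x,(onz(c,*x,.056)*1000).round(1))
E
```

```text
[216.80079681 222.89043825] [204 209  26  27 502] [(209, [210, 210]), (211, [209, 225]), (213, [207, 227]), (215, [206, 228]), (217, [205, 229]), (219, [204, 229]), (221, [204, 229]), (223, [204, 229]), (225, [205, 229]), (227, [205, 228]), (229, [206, 227]), (231, [208, 226]), (233, [210, 224]), (235, [215, 219])]
216.43243408203125 221.33108520507812 13.908069610595703
0.14 (np.float64(217.03504213483131), np.float64(222.7573794493279)) [ 487.2 -295.9  140. ]
0.145 (np.float64(216.79310947197024), np.float64(221.4175326029698)) [ 491.2 -298.5  145. ]
0.15 (np.float64(216.5498717994814), np.float64(220.07033889519417)) [ 495.2 -301.1  150. ]
ring (np.float64(220.9136646875122), np.float64(244.22139861662114))
[221.35, 245.85] [ 497.3 -301.    56. ]
```

The ball is where predicted: measured column 216.4, projected 216.8. Tray, reader and ring estimates agree within about 3 mm. Lowering.

Emit:
drive_tool(rows="0 0 -0.02 0 0 0 0;0 0 -0.045 0 0 0 0;0 0 -0.07 0 0 0 0;0 0 -0.09 0 0 0 0;0 0 -0.105 0 0 0 0;0 0 -0.115 0 0 0 0;0 0 -0.12 0 0 0 0;0 0 -0.12 0 0 0 0")

```text
t: 14.42
tcp_pos: [0.4921, -0.2984, 0.1284]
tool_rot: [[0.224, 0.0, -0.975], [0.975, -0.0, 0.224], [-0.0, -1.0, -0.0]]
contact_force: [-0.4, -0.2, -2.6]
grip_width: 0.334
```

Emit:
drive_tool(rows="0 0 -0.004 0 0 0 0;0 0 -0.008 0 0 0 0;0 0 -0.012 0 0 0 0;0 0 -0.012 0 0 0 0;0 0 -0.012 0 0 0 0")

```text
t: 15.05
tcp_pos: [0.4923, -0.2985, 0.1227]
tool_rot: [[0.224, 0.001, -0.975], [0.975, -0.0, 0.224], [-0.0, -1.0, -0.001]]
contact_force: [-0.5, -0.0, 2.3]
grip_width: 0.337
```

Emit:
drive_tool(rows="0 0 -0.005 0 0 0 0;0 0 -0.01 0 0 0 0;0 0 -0.015 0 0 0 0;0 0 -0.02 0 0 0 0;0 0 -0.023 0 0 0 0;0 0 -0.023 0 0 0 0;0 0 -0.023 0 0 0 0")

```text
t: 15.92
tcp_pos: [0.4924, -0.2986, 0.1117]
tool_rot: [[0.224, 0.001, -0.975], [0.975, -0.001, 0.224], [-0.001, -1.0, -0.001]]
contact_force: [-2.5, 0.6, 10.7]
grip_width: 0.334
```

Emit:
drive_tool(rows="0 0 -0.002 0 0 0 0;0 0 -0.004 0 0 0 0;0 0 -0.004 0 0 0 0;0 0 -0.004 0 0 0 0")

```text
t: 16.42
tcp_pos: [0.4926, -0.2989, 0.1114]
tool_rot: [[0.223, 0.002, -0.975], [0.975, -0.002, 0.223], [-0.001, -1.0, -0.002]]
contact_force: [-5.5, 2.6, 22.9]
grip_width: 0.336
```

```bash
python3 look.py 6 170,190,100 346,186,100
```

```text
16.525 [ 0.4925 -0.2989  0.1114] [-6.1  2.8 22.4] 0.3371908987519879
```

View pics/crop_6.png

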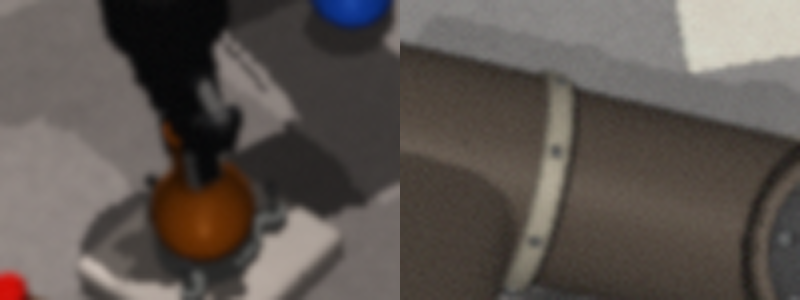

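The force jumped 12 N over 0.3 mm of travel, so the ring is at its stop. The ball sits among the three pins, upright. Handing in.

```bash
python3 - <<'E'
from h import *
print(env.close_job()); o=env.get_obs(); print(o["t"],o["tcp_pos"],o["contact_force"],o["grip_width"])
E
```

```text
the job is handed in; nothing more can be done
None
the job is handed in; nothing more can be done
```

I put the plain stopper in the flask, lifted the flask by its neck and pressed it down in the reader's ring. I handed the job in at about 16.5 s with the gripper still holding and pushing. No verdict was reported.

**Checks that agreed:**
- **Stopper:** it met the lip at TCP z ≈ 0.139 m (0.1397 expected) with about 8 N.
- **Grip:** the neck grip read about 28.5 mm on the 30 mm neck at 70 N.
- **Ring:** its resistance began where expected. At TCP z ≈ 0.1114 m (0.111 predicted) the force rose from 11 to 23 N over 0.3 mm, so the ring is at its stop.
- **Flask:** the last side view shows the ball between the three pins, apparently upright.

**Checks that were weak or disagreed:**
- **Ring position:** the two cameras put the ring centre about 3–5 mm apart. I used roughly the mean, and about 6 N of sideways force remained at the end.
- **Stopper after lifting:** the fingers hid it, so I did not see its seating again once the flask was raised. The arm also blocked the top view of the flask and the reader.
- **Tubed stoppers, jar, vial and bottle:** I did not recheck them at the end. No move went near them after the stopper was picked up.

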